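Shut the bail rack by the entry mirror

ROBOT

A 6-joint arm with a two-finger parallel gripper is mounted at the origin on the work surface. World frame = base frame: x ahead of the robot, y to its left, z up, the work surface at z = 0. Lengths are in m, angles in rad, forces in N, time in s.
With the tool pointing down it reaches from about 0.4 to 0.825 m from the base axis. Payload 7 kg.
Tool frame: the origin (TCP) lies at the very end of the fingers, on their centre line; the grasp point (between the pads) lies 19 mm behind it (arm.grip_point_offset is the distance from the TCP to the grasp point, in m); z points along the fingers, y is the line along which they close (so a half turn about z gives the same grasp; the last joint's range is limited). The gripper opens to 88 mm and grips with 3 to 60 N. Pads are 19 mm wide; open, the fingers measure 130 mm over their backs; the gripper's body (78 mm by 193 mm) begins 47 mm behind the grasp point.
Start: joints at [1.478, 0.359, 0.012, 0, -1.224, -0.288], TCP at [0.251, 0.627, 0.227] pointing down, gripper open.
Joint ranges: [-3.07, 3.07], [-1.43, 2.12], [-1.02, 1.25], [-3.03, 1.67], [-3.05, -0], [-3.03, 3.03]. Speed limits (rad/s): [2.39, 2.39, 3.01, 3.14, 3.14, 3.14].

INTERFACE

Orientations are given as [roll, pitch, yaw] about the fixed x, y, z axes, in that order (R = Rz(yaw) Ry(pitch) Rx(roll)).
In Python, from station import arm, cams gives the robot as it stands.
- The arm moves only by the shell command python3 -m handwheel 'ROWS' [FORCE]. ROWS is JSON, a list that holds one entry, the list of rows, each a list of 7 numbers: the shift along the tool's x, y, z normalised to -1 to 1, where 1 is 0.08 m, then the turn, a rotation vector about the tool's x, y, z normalised to -1 to 1, where 1 is 0.5 rad, then the closure in counts, from 0 (fully open) to 255 (shut). In form: [[[x, y, z, wx, wy, wz, hand], ...]]. A call has 1 to 5 rows; each row is the pose to reach, as a shift and turn from the pose commanded when the call began, along the tool's axes at that moment; what a row does not reach only later rows make up. A row lasts 1/8 s, in which the tool goes at most 62.5 mm and 10.7 degrees, less where a joint would pass 70% of its speed; a pose out of reach is approached as far as the arm can. A call with a number of a shift or a turn outside -1 to 1 is refused whole. A call with a gripper value outside its range is refused whole. The fingers move at their own pace and stop on an object; FORCE is the grip in N (left out, the last holds). Time passes only in rows, so rows that repeat a pose let the fingers close. It gives the time, the measured TCP pose, the force, the opening and the grip force at its end, in the units of the state.
- arm.get_state(): the state, without advancing time (a new reading comes with each control period).
- cams.grab_frame(name): name is "scene" or "side" or "wrist"; returns the picture (420x560x3 uint8, blue, green, red); there is no depth.
- cams.camera_info(name): a dict with "camera_matrix" (3x3 intrinsics, pixels), "R" (3x3) and "t" (3): a world point X has camera coordinates R X + t; the wrist camera has in their place "hand_eye" (4x4, takes a point from camera to tool coordinates, whose origin is the TCP and whose axes are the flange's). Camera axes: x right, y down, z forward; pixel columns grow to the right and rows downward; lengths in m; the calibration is good to about 2 mm. The wrist camera is an equidistant fisheye: a pixel r from the principal point sees the ray r / f radians off the axis. A picture is of the moment at which its call begins: read the wrist's pose just before it. camera_info takes no time and is no camera call.
- arm.job_done(): hands the job in; it is judged then, once.
The state is a dict: "t": time; "q": joint angles; "qd": joint speeds; "joint_efforts": joint torques, N m; "eef_pos": TCP position; "ee_rot": TCP orientation; "force": force on the tool from outside, world axes, zero at the start; "moment": the same for the moment, N m; "width": finger opening in m; "gripper_force": force on a finger pad.
Only numpy, scipy, OpenCV 4.12 (cv2) and the standard library are available. Lean on these libraries where they do the work, as an engineer would, in place of code of your own. Each camera call takes 0.05 s, during which the arm holds its last target. There are 200 camera calls.

TASK

One of the four wooden bails sticks out of the front of its rack. Push it fully home with a fingertip, level with the other three, then flip the rack's keeper lever over its top so that it snaps shut in front of the bails. Only push: lift none of the bails out, do not send the lever over while a bail still sticks out, leave the basket, the coaster and the ball on it where they are, and finish clear of everything.

Things in the scene. Friction and masses are not known exactly. Their poses are not given: they have to be found in the camera images.
- rack: wooden bail rack fixed to the shelf, 110 (x) by 120 (y) mm, 40 mm high, back wall 43. Origin: centre of the underside; x from its open front to its back, y to the left seen from the front, z up. The front faces the robot within about 20 degrees. Two steel cheeks at y = +-62 mm, 64 mm high, carry the lever
- mouth (a point): middle of the rack's front face at the height of the groove floor (rack x = -55, y = 0 mm, 24 mm above the shelf). Four grooves run along x at rack y = -42, -14, 14, 42 mm, each 20 mm wide with 8 mm walls between, open on top and at the front, closed by the back wall at rack x = +47 mm
- pivot (a point): middle of the lever's hinge line, which runs along rack y at rack x = -20 mm, 55 mm above the shelf. The lever is a U of 8 mm steel bar, 144 mm wide: arms outside the rack, a crossbar 58 mm from the hinge, and on its middle a grey tab 40 mm wide, 7 mm thick, reaching 85 mm from the hinge. A thin spring strut outside the right cheek reaches rack y = -82 mm
- keeper (a joint): lever angle (rad): 0 open, leaning back, 45 degrees above level; 0.785 upright; 2.635 shut, over at the front, 16 degrees below level. A spring holds it at either end: 2 to 3 N at the tab lifts it from 0, and past about 1.0 it snaps to 2.635 by itself. Shut, the crossbar stands some 10 mm in front of the bails' ends; a bail that sticks out is in its way
- tab (a point): middle of the free end of the lever's grey tab: open it is at rack x = +40 mm, 115 mm above the shelf; shut at rack x = -102 mm, 32 mm above the shelf
- bail1: turned wooden bail, 30 g, loose in a groove (any of the four): 109 mm long, barrel 16 mm thick, 14 mm long spigots 10 mm thick at both ends. Origin at its centre, 32 mm above the shelf; x along it, as the rack's x. Home, its centre is at rack x = -7.5 mm and its front end 7 mm in front of the rack. At the start one of the four sticks out 25 to 45 mm further, the rest are home within 2 mm
- bail2: turned wooden bail, 30 g, loose in a groove (any of the four): 109 mm long, barrel 16 mm thick, 14 mm long spigots 10 mm thick at both ends. Origin at its centre, 32 mm above the shelf; x along it, as the rack's x. Home, its centre is at rack x = -7.5 mm and its front end 7 mm in front of the rack. At the start one of the four sticks out 25 to 45 mm further, the rest are home within 2 mm
- bail3: turned wooden bail, 30 g, loose in a groove (any of the four): 109 mm long, barrel 16 mm thick, 14 mm long spigots 10 mm thick at both ends. Origin at its centre, 32 mm above the shelf; x along it, as the rack's x. Home, its centre is at rack x = -7.5 mm and its front end 7 mm in front of the rack. At the start one of the four sticks out 25 to 45 mm further, the rest are home within 2 mm
- bail4: turned wooden bail, 30 g, loose in a groove (any of the four): 109 mm long, barrel 16 mm thick, 14 mm long spigots 10 mm thick at both ends. Origin at its centre, 32 mm above the shelf; x along it, as the rack's x. Home, its centre is at rack x = -7.5 mm and its front end 7 mm in front of the rack. At the start one of the four sticks out 25 to 45 mm further, the rest are home within 2 mm
- basket: bystander: loose green plastic slatted ball basket, 170 x 170 x 85 mm, with a white ball in it, about 250 mm to the left of the rack. Origin at the centre of its underside
- coaster: bystander: loose white ceramic coaster, 100 mm in diameter, 10 mm high, about 200 mm to the right of the rack, with a white ball sitting in its hollow. Origin at the centre of its underside
- ball_b_center (a point): bystander: centre of the white ball on the coaster, 72 mm in diameter, top 77 mm above the shelf

How it is judged:
By the outcome, as a careful person would: the job done as asked, in the order asked, and still so for the second after the job is handed in, with the robot touching nothing.
It also fails if it takes over 43 s, if anything falls off the work surface, if the arm or the gripper's body presses on something with over 40 N, if the wrist force passes 120 N, or if a joint passes its speed limit or range.

## Working session

There is one attempt and no reset: what is moved stays moved. The work goes in short steps, Python scripts to look and compute and a shell command to move; the robot and the scene stay as the last step left them, time stands still between calls to the robot, and variables do not carry over. Pictures are saved under pics/ and viewed, at most 10 in all, crops included, and the job is handed in when it is done.

```bash
mkdir -p pics; ls; python3 - <<'E'
from station import arm,cams
import cv2,numpy as np
np.set_printoptions(precision=4,suppress=True)
s=arm.get_state();print(s['t'],s['eef_pos'],s['ee_rot'],s['width'])
for n in ("scene","side"):
    cv2.imwrite(f"pics/{n}0.png",cams.grab_frame(n));c=cams.camera_info(n);print(n,c)
E
```

```text
pics
0.0 [0.2507 0.6262 0.2256] [ 3.14   -0.0001 -0.3809] 0.08782912857588555
scene {'camera_matrix': array([[545.9158,   0.    , 260.7495],
       [  0.    , 545.9158, 208.979 ],
       [  0.    ,   0.    ,   1.    ]]), 'R': array([[ 0.8731,  0.4876, -0.0058],
       [ 0.336 , -0.6103, -0.7174],
       [-0.3533,  0.6243, -0.6967]]), 't': array([-0.5754, -0.0762,  1.3425])}
side {'camera_matrix': array([[531.0255,   0.    , 285.4476],
       [  0.    , 531.0255, 210.6386],
       [  0.    ,   0.    ,   1.    ]]), 'R': array([[ 0.9461, -0.3239,  0.0062],
       [-0.1786, -0.5376, -0.824 ],
       [ 0.2702,  0.7785, -0.5665]]), 't': array([-0.5253,  0.2571,  1.0974])}
```

View pics/scene0.png

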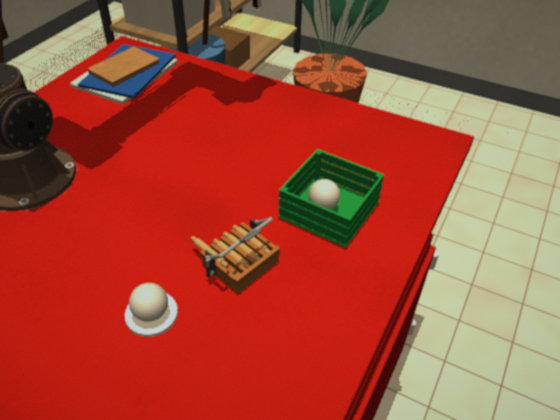

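View pics/side0.png

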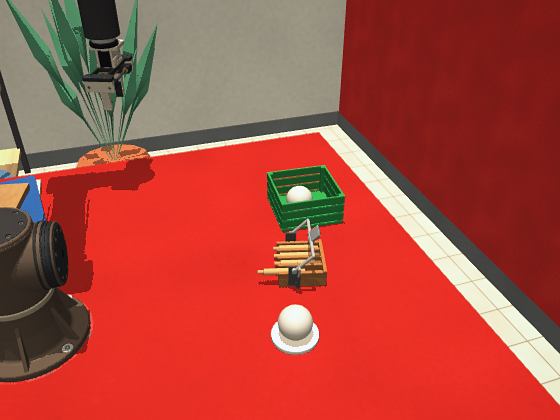

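The rack is near scene (240,257) and side (300,262). The bail at the right end (rack y=-42) sticks out towards the robot. I'll enlarge both views.

```bash
python3 - <<'E'
import cv2,numpy as np
a=cv2.imread('pics/scene0.png')[205:305,180:290];b=cv2.imread('pics/side0.png')[205:305,245:355]
f=lambda i:cv2.resize(i,None,fx=5.45,fy=5.45,interpolation=cv2.INTER_CUBIC)
for n,i,u,v in(('a',a,180,205),('b',b,245,205)):
    g=f(i)
    for k in range(0,110,10):
        cv2.putText(g,str(u+k),(int(k*5.45),10),0,.35,(255,255,255),1);cv2.line(g,(int(k*5.45),12),(int(k*5.45),18),(255,255,255),1)
        if k<100: cv2.putText(g,str(v+k),(0,int(k*5.45)+4),0,.35,(255,255,255),1)
    cv2.imwrite(f'pics/c{n}.png',g)
E
```

```text
(no output)
```

View pics/ca.png

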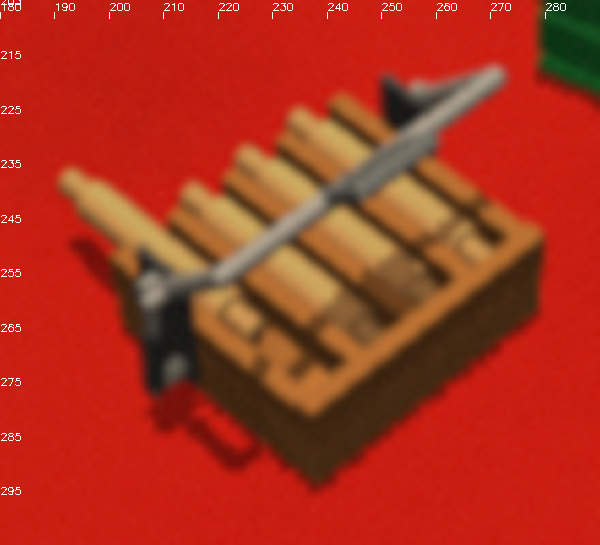

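View pics/cb.png

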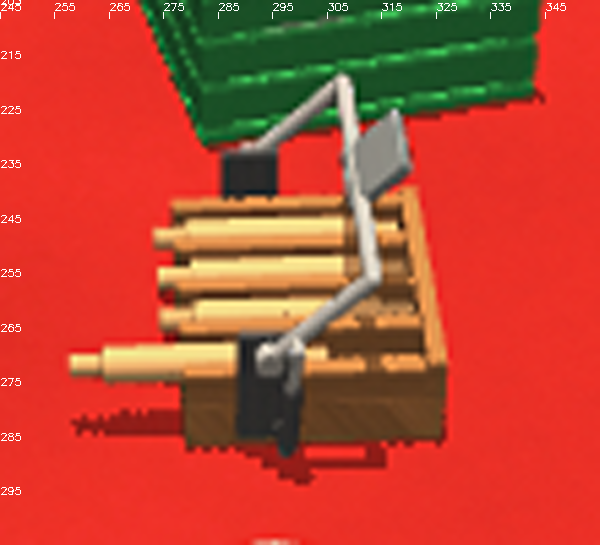

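```bash
cat > fit.py <<'E'
from station import cams
import numpy as np
from scipy.optimize import least_squares
A=[(55,-60,43,310,415),(55,-60,0,316,490),(55,60,43,543,232),(55,60,0,537,315),(21,68,96,500,75),(21,-68,96,215,272),(-62,42,32,297,115),(-62,14,32,243,155),(-62,-14,32,190,190),(-62,-42,32,68,180)]
B=[(-55,-60,40,183,375),(-55,-60,0,187,447),(55,-60,43,445,365),(55,-60,0,443,440),(21,68,96,342,80),(21,-68,96,375,278),(40,20,115,395,112),(40,-20,115,410,165),(-62,42,32,155,240),(-62,14,32,160,280),(-62,-14,32,163,320),(-62,-42,32,70,365)]
S=[]
for n,L,u,v in(('scene',A,180,205),('side',B,245,205)):
    c=cams.camera_info(n)
    for x,y,z,a,b in L:S.append((c,np.array([x,y,z])/1e3,(x==-62)*(y==-42),np.array([u+a/5.45,v+b/5.45])))
def res(p):
    c,s=np.cos(p[2]),np.sin(p[2]);o=[]
    for C,X,f,m in S:
        x=X[0]-f*p[3];W=np.array([p[0]+c*x-s*X[1],p[1]+s*x+c*X[1],X[2]])
        q=C['camera_matrix']@(C['R']@W+C['t']);o+=list(q[:2]/q[2]-m)
    return o
r=least_squares(res,[.6,0,0,.03],loss='soft_l1')
np.set_printoptions(precision=4,suppress=True)
print(r.x,np.degrees(r.x[2]));print(np.array(res(r.x)).reshape(-1,2).round(1).tolist())
E
python3 fit.py
```

```text
[ 0.5995  0.019  -0.2759  0.0395] -15.80670434707166
[[-0.2, 0.0], [-0.5, -0.2], [-0.1, 0.6], [0.6, -1.0], [-1.3, 0.8], [0.8, 1.1], [-0.3, 1.3], [-0.1, 0.7], [-0.2, 1.2], [-0.3, 0.3], [-0.1, -0.2], [-0.8, -0.3], [0.3, -0.9], [-0.2, -0.5], [-0.0, -0.0], [-0.6, -0.4], [0.5, -0.8], [-0.3, -0.0], [0.4, -0.8], [-0.1, -0.8], [-0.3, -0.5], [0.0, -0.3]]
```

The fit puts the rack at (0.5995, 0.019) with yaw −15.8°. The rightmost bail sticks out about 39 mm. I'll travel over with the fingers shut, keeping high.

```bash
cat > d.py <<'E'
# usage: d.py rx ry z (mm, rack frame) -> shift in tool axes, in move units
import sys,numpy as np
from scipy.spatial.transform import Rotation as Ro
from station import arm
np.set_printoptions(precision=3,suppress=True)
X0,yaw=np.array([.5995,.019,0]),-.2759
s=arm.get_state();R=Ro.from_euler('xyz',s['ee_rot']);K=Ro.from_euler('z',yaw)
p=np.array(s['eef_pos']);print('t',round(s['t'],2),'tcp',p,'rack mm',K.inv().apply(p-X0)*1e3,'F',K.inv().apply(s['force']),'w',round(s['width'],4))
T=X0+K.apply(np.array(sys.argv[1:4],float)/1e3)
print('shift',R.inv().apply(T-p)/.08,'turn',(R.inv()*(K*Ro.from_euler('x',np.pi))).as_rotvec()/.5)
E
python3 -m handwheel '[[[0.5,0.6,0,0,0,-0.2,255],[0.75,0.88,0,0,0,-0.21,255],[0.75,0.88,0,0,0,-0.21,255]]]' 10
python3 -m handwheel '[[[0.5,0.6,0,0,0,0,255],[0.7,0.9,0,0,0,0,255],[0.7,0.9,0,0,0,0,255]]]'
python3 d.py -136 -47 200
```

```text
t: 0.48
eef_pos: [0.281, 0.5371, 0.227]
ee_rot: [-3.142, 0.0, -0.277]
force: [0.7, 0.3, -1.0]
width: 0.0632
gripper_force: 0.0
t: 0.85
eef_pos: [0.3151, 0.4533, 0.2269]
ee_rot: [-3.141, 0.0, -0.277]
force: [-0.2, -0.5, -0.4]
width: 0.0331
gripper_force: 0.0
t 0.85 tcp [0.315 0.453 0.227] rack mm [-391.929  340.45   226.934] F [-0.029 -0.507 -0.378] w 0.0331
shift [3.206 4.839 0.334] turn [-0.001  0.    -0.003]
```

```bash

python3 -m handwheel '[[[0.35,0.5,0,0,0,0,255],[0.65,1,0,0,0,0,255],[0.65,1,0,0,0,0,255]]]'>/dev/null
python3 -m handwheel '[[[0.35,0.5,0,0,0,0,255],[0.65,1,0,0,0,0,255],[0.65,1,0,0,0,0,255]]]'>/dev/null
python3 -m handwheel '[[[0.35,0.5,0,0,0,0,255],[0.65,1,0,0,0,0,255],[0.65,1,0,0,0,0,255]]]'>/dev/null
python3 -m handwheel '[[[0.35,0.5,0,0,0,0,255],[0.65,1,0,0,0,0,255],[0.65,1,0,0,0,0,255]]]'
python3 d.py -136 -47 120
```

```text
t: 2.35
eef_pos: [0.4286, 0.0895, 0.2265]
ee_rot: [3.141, -0.0, -0.278]
force: [0.9, 0.4, -0.5]
width: 0.0001
gripper_force: 0.0
t 2.35 tcp [0.429 0.09  0.227] rack mm [-183.596   21.295  226.533] F [ 0.777  0.6   -0.477] w 0.0001
shift [0.597 0.852 1.332] turn [ 0.    -0.    -0.004]
```

```bash

python3 -m handwheel '[[[0.3,0.4,0,0,0,0,255],[0.55,0.85,0.4,0,0,0,255],[0.55,0.85,0.9,0,0,0,255],[0.55,0.85,0.9,0,0,0,255]]]'
python3 d.py -136 -47 60
python3 - <<'E'
from station import arm,cams
import cv2,numpy as np
i=cams.grab_frame('wrist');j=cams.grab_frame('side')[150:310,200:360]
cv2.imwrite('pics/w1.png',np.hstack([i,cv2.resize(j,(420,420),interpolation=cv2.INTER_CUBIC)])[:, :980])
cv2.imwrite('pics/w1.png',cv2.resize(cv2.imread('pics/w1.png'),(800,343)))
E
```

```text
t: 2.85
eef_pos: [0.4504, 0.013, 0.1524]
ee_rot: [3.138, 0.004, -0.276]
force: [0.8, 0.5, 0.8]
width: 0.0003
gripper_force: 0.0
t 2.85 tcp [0.45  0.013 0.152] rack mm [-141.844  -46.423  152.374] F [0.577 0.724 0.776] w 0.0003
shift [0.078 0.003 1.154] turn [0.007 0.009 0.   ]
```

View pics/w1.png

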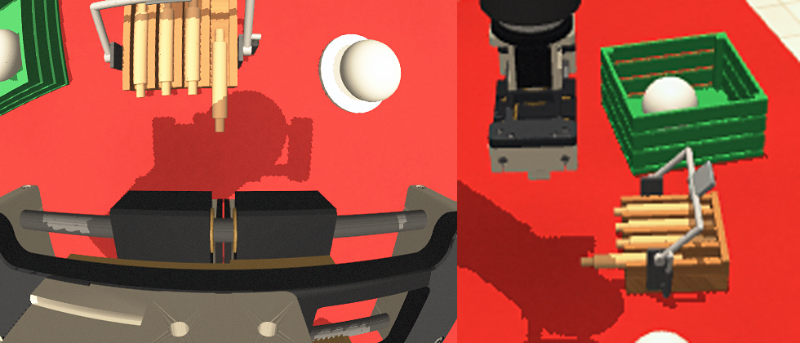

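The wrist view shows the closed fingertips at about (223,200), lined up with the protruding bail's end at (219,130). They look thin, so I'll centre on the bail and lower.

```bash

python3 -m handwheel '[[[0,-0.03,0.4,0,0,0,255],[0,-0.03,0.8,0,0,0,255],[0,-0.03,0.8,0,0,0,255]]]'>/dev/null
python3 -m handwheel '[[[0,0,0.4,0,0,0,255],[0,0,0.8,0,0,0,255],[0,0,0.8,0,0,0,255]]]'
python3 d.py -111 -43 24
```

```text
t: 3.7
eef_pos: [0.4524, 0.0153, 0.027]
ee_rot: [3.14, 0.001, -0.275]
force: [-0.2, 0.4, 0.6]
width: 0.0007
gripper_force: 0.0
t 3.7 tcp [0.452 0.015 0.027] rack mm [-140.509  -43.643   26.977] F [-0.264  0.328  0.582] w 0.0007
shift [ 0.369 -0.008  0.037] turn [0.002 0.002 0.002]
```

```bash

python3 -m handwheel '[[[0.2,0,0.03,0,0,0,255],[0.35,0,0.03,0,0,0,255],[0.45,0,0.03,0,0,0,255],[0.5,0,0.03,0,0,0,255]]]'
python3 -m handwheel '[[[0.1,0,0,0,0,0,255],[0.18,0,0,0,0,0,255],[0.25,0,0,0,0,0,255],[0.25,0,0,0,0,0,255]]]'
python3 d.py -71.5 -43 24
python3 - <<'E'
from station import arm,cams
import cv2,numpy as np
i=cams.grab_frame('wrist')[:220,60:460];j=cams.grab_frame('side')[220:300,230:340]
cv2.imwrite('pics/w2.png',np.hstack([cv2.resize(i,(480,264)),cv2.resize(j,(320,264),interpolation=cv2.INTER_CUBIC)]))
E
```

```text
t: 4.2
eef_pos: [0.4914, 0.0036, 0.0245]
ee_rot: [-3.141, -0.0, -0.277]
force: [-0.7, 0.7, -0.3]
width: 0.0005
gripper_force: 0.2
t: 4.7
eef_pos: [0.5103, -0.0016, 0.0241]
ee_rot: [-3.142, -0.0, -0.276]
force: [-0.4, -0.3, -0.4]
width: 0.0005
gripper_force: 0.0
t 4.7 tcp [ 0.51  -0.002  0.024] rack mm [-80.236 -44.139  24.079] F [-0.344 -0.422 -0.379] w 0.0005
shift [ 0.109 -0.014  0.001] turn [-0. -0. -0.]
```

View pics/w2.png

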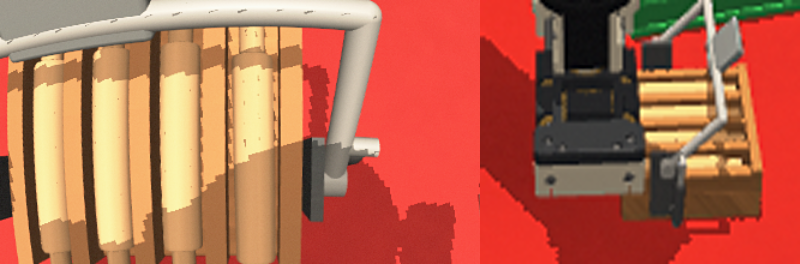

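The bail is sliding in. Its barrel end is at about row 255, against about 250 for the others. I'll continue until the wall resists.

```bash

python3 -m handwheel '[[[0.04,0,0,0,0,0,255],[0.06,0,0,0,0,0,255],[0.06,0,0,0,0,0,255]]]'
python3 -m handwheel '[[[0.02,0,0,0,0,0,255],[0.03,0,0,0,0,0,255],[0.03,0,0,0,0,0,255]]]'
python3 -m handwheel '[[[0.02,0,0,0,0,0,255],[0.02,0,0,0,0,0,255]]]'
python3 d.py -71.5 -43 24
```

```text
t: 5.18
eef_pos: [0.5146, -0.0029, 0.0242]
ee_rot: [-3.142, -0.0, -0.276]
force: [-0.6, 0.3, -0.3]
width: 0.0005
gripper_force: 0.0
t: 5.55
eef_pos: [0.5169, -0.0035, 0.0242]
ee_rot: [-3.142, -0.0, -0.276]
force: [0.1, 0.3, -0.4]
width: 0.0007
gripper_force: 0.0
t: 5.8
eef_pos: [0.5177, -0.0041, 0.0239]
ee_rot: [3.141, 0.001, -0.276]
force: [-2.3, 1.5, 1.3]
width: 0.0004
gripper_force: 1.7
t 5.8 tcp [ 0.518 -0.004  0.024] rack mm [-72.452 -44.482  23.939] F [-2.579  0.848  1.278] w 0.0004
shift [ 0.012 -0.019 -0.001] turn [ 0.001  0.002 -0.   ]
```

```bash

python3 -m handwheel '[[[0.01,0,0,0,0,0,255],[0.02,0,0,0,0,0,255]]]'; python3 d.py -71.5 -43 24
python3 -m handwheel '[[[-0.2,0,0,0,0,0,255],[-0.6,0,-0.2,0,0,0,255],[-0.6,0,-0.8,0,0,0,255],[-0.6,0,-1,0,0,0,255]]]'
python3 - <<'E'
from station import arm,cams
import cv2,numpy as np
i=cams.grab_frame('wrist')[:240,60:460];j=cams.grab_frame('side')[220:300,230:340]
cv2.imwrite('pics/w3.png',np.hstack([cv2.resize(i,(480,288)),cv2.resize(j,(320,288),interpolation=cv2.INTER_CUBIC)]))
E
python3 d.py 62 0 210
```

```text
t: 6.05
eef_pos: [0.5182, -0.0046, 0.0237]
ee_rot: [3.14, 0.003, -0.276]
force: [-7.1, 3.4, 2.9]
width: 0.0003
gripper_force: 4.5
t 6.05 tcp [ 0.518 -0.005  0.024] rack mm [-71.793 -44.878  23.717] F [-7.777  1.302  2.919] w 0.0003
shift [ 0.004 -0.023 -0.004] turn [ 0.002  0.006 -0.001]
t: 6.55
eef_pos: [0.4748, 0.0095, 0.107]
ee_rot: [-3.139, -0.005, -0.274]
force: [0.4, 0.5, -0.2]
width: 0.0004
gripper_force: 0.0
t 6.65 tcp [0.475 0.009 0.107] rack mm [-117.197  -43.086  106.565] F [-0.537  0.782 -0.152] w 0.0004
shift [ 2.247 -0.541 -1.28 ] turn [-0.007 -0.01   0.002]
```

View pics/w3.png

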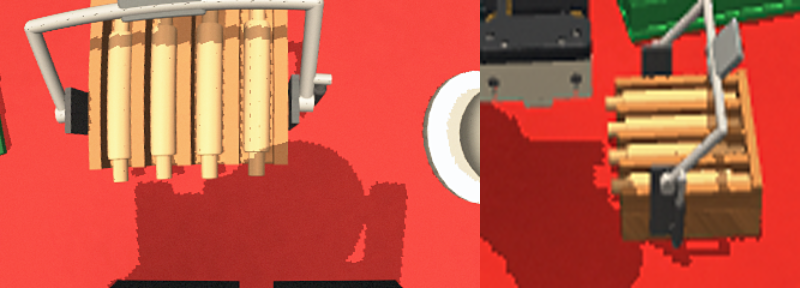

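All four ends are level (rows 176–182 along the slanted front), and the wall gave a firm 8 N. Next I go up and over to behind the tab.

```bash

python3 -m handwheel '[[[0,0,-0.5,0,0,0,255],[0.1,0,-1,0,0,0,255],[0.3,-0.1,-1,0,0,0,255],[0.6,-0.25,-1.0,0,0,0,255],[0.6,-0.25,-1.0,0,0,0,255]]]'>/dev/null
python3 -m handwheel '[[[0.4,-0.1,-0.2,0,0,0,255],[0.85,-0.15,-0.2,0,0,0,255],[0.85,-0.15,-0.2,0,0,0,255]]]'>/dev/null
python3 -m handwheel '[[[0.4,-0.1,0,0,0,0,255],[0.82,-0.15,0,0,0,0,255],[0.82,-0.15,0,0,0,0,255],[0.82,-0.15,0,0,0,0,255]]]'
python3 d.py 66 0 92
```

```text
t: 8.15
eef_pos: [0.6591, 0.0016, 0.199]
ee_rot: [3.141, 0.002, -0.276]
force: [0.2, -0.3, -0.2]
width: 0.0004
gripper_force: 0.0
t 8.15 tcp [0.659 0.002 0.199] rack mm [ 62.038  -0.508 199.02 ] F [ 0.236 -0.226 -0.235] w 0.0004
shift [ 0.052 -0.007  1.338] turn [ 0.001  0.004 -0.   ]
```

```bash

python3 -m handwheel '[[[0.06,0,0.2,0,0,0,255],[0.06,0,0.5,0,0,0,255],[0.06,0,0.75,0,0,0,255],[0.06,0,0.75,0,0,0,255]]]'
python3 -m handwheel '[[[0,0,0.3,0,0,0,255],[0,0,0.58,0,0,0,255],[0,0,0.58,0,0,0,255]]]'
python3 - <<'E'
from station import arm,cams
import cv2,numpy as np
i=cams.grab_frame('scene')[190:310,160:310];j=cams.grab_frame('side')[200:300,235:360]
cv2.imwrite('pics/w4.png',np.hstack([cv2.resize(i,(400,320),interpolation=2),cv2.resize(j,(400,320),interpolation=2)]))
E
python3 d.py 54 0 92
```

```text
t: 8.65
eef_pos: [0.6632, 0.0001, 0.1378]
ee_rot: [3.14, 0.004, -0.276]
force: [0.4, -0.2, -0.1]
width: 0.0006
gripper_force: 0.0
t: 9.02
eef_pos: [0.664, 0.0001, 0.0927]
ee_rot: [3.14, 0.002, -0.276]
force: [-0.5, -1.0, 0.3]
width: 0.0003
gripper_force: 0.0
t 9.12 tcp [0.666 0.    0.095] rack mm [68.671  0.026 94.904] F [ 0.    -0.284  0.414] w 0.0003
shift [-0.183  0.     0.036] turn [-0.    -0.002  0.001]
```

View pics/w4.png

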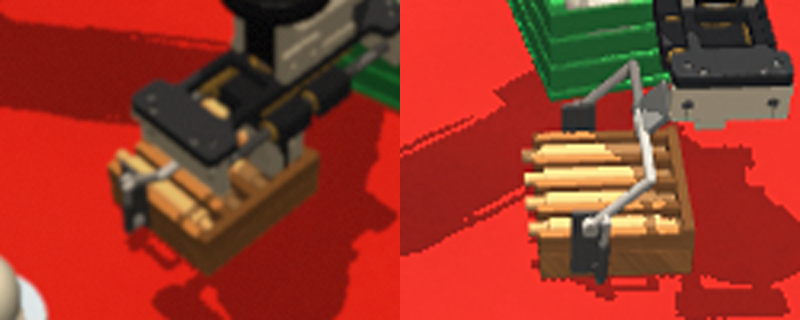

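The tip hangs behind the tab (side view, about 665,110), clear of everything. Now I'll push forward.

```bash

python3 -m handwheel '[[[-0.25,0,0.03,0,0,0,255],[-0.4,0,0.03,0,0,0,255],[-0.55,0,0.03,0,0,0,255],[-0.7,0,0.03,0,0,0,255],[-0.85,0,0.03,0,0,0,255]]]'
python3 d.py -10 0 92
python3 -m handwheel '[[[-0.15,0,0,0,0,0,255],[-0.25,0,0,0,0,0,255],[-0.25,0,0,0,0,0,255]]]'
python3 d.py -30 0 92
```

```text
t: 9.75
eef_pos: [0.5989, 0.019, 0.0918]
ee_rot: [-3.141, -0.0, -0.276]
force: [-0.0, -0.6, 1.0]
width: 0.0003
gripper_force: 0.4
t 9.75 tcp [0.599 0.019 0.092] rack mm [-0.601 -0.144 91.829] F [ 0.118 -0.573  0.952] w 0.0003
shift [-0.117 -0.002 -0.002] turn [-0.001 -0.     0.   ]
t: 10.12
eef_pos: [0.5796, 0.0244, 0.0912]
ee_rot: [3.141, 0.001, -0.275]
force: [0.3, -0.3, -0.2]
width: 0.0004
gripper_force: 0.0
t 10.12 tcp [0.58  0.024 0.091] rack mm [-20.658  -0.243  91.213] F [ 0.32  -0.197 -0.188] w 0.0004
shift [-0.117 -0.003 -0.01 ] turn [0.001 0.001 0.001]
```

```bash

python3 -m handwheel '[[[-0.12,0,0,0,0,0,255],[-0.2,0,0,0,0,0,255],[-0.2,0,0,0,0,0,255]]]'
python3 -m handwheel '[[[0,0,-0.5,0,0,0,255],[0,0,-1,0,0,0,255],[0,0,-1,0,0,0,255]]]' >/dev/null
python3 -m handwheel '[[[-0.3,0,-0.4,0,0,0,255],[-0.8,0,-0.4,0,0,0,255],[-0.8,0,-0.4,0,0,0,255]]]' >/dev/null
python3 -m handwheel '[[[-0.4,0,0,0,0,0,255],[-0.9,0,0,0,0,0,255],[-0.9,0,0,0,0,0,255],[-0.9,0,0,0,0,0,255]]]' 
python3 - <<'E'
from station import arm,cams
import cv2,numpy as np
i=cams.grab_frame('scene')[190:350,110:310];j=cams.grab_frame('side')[200:300,235:360]
cv2.imwrite('pics/w5.png',np.hstack([cv2.resize(i,(400,320),interpolation=2),cv2.resize(j,(400,320),interpolation=2)]))
E
```

```text
t: 10.5
eef_pos: [0.5645, 0.0287, 0.0914]
ee_rot: [3.142, 0.0, -0.276]
force: [0.1, 0.8, -0.3]
width: 0.0002
gripper_force: 0.0
t: 11.75
eef_pos: [0.4348, 0.0658, 0.2034]
ee_rot: [-3.141, -0.0, -0.275]
force: [0.1, 0.4, 0.4]
width: 0.0004
gripper_force: 0.0
```

View pics/w5.png

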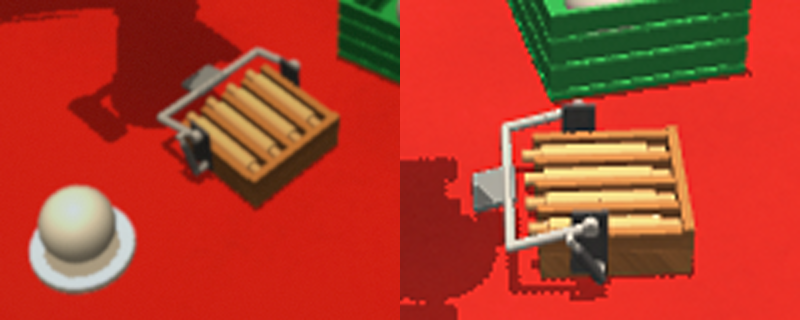

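The lever is over in front of four level bails, and the coaster and basket look undisturbed. I'll check that the tab end (side pixel ≈258.5,258.5) matches the shut pose, then hand in.

```bash
python3 - <<'E'
from station import arm,cams
import numpy as np
C=cams.camera_info('side');c,s=np.cos(-.2759),np.sin(-.2759)
for a in (2.3,2.5,2.635):
    x=-.02+.085*np.cos(.785+a);z=.055+.085*np.sin(.785+a)
    q=C['camera_matrix']@(C['R']@np.array([.5995+c*x,.019+s*x,z])+C['t']);print(a,(q/q[2])[:2])
E
```

```text
2.3 [255.96023772 250.67985573]
2.5 [256.45717099 256.32174562]
2.635 [257.59444165 259.98053742]
```

```bash
python3 -c "
from station import arm
print(arm.job_done())"
```

```text
the job is handed in; nothing more can be done
None
```

I pushed the protruding bail home level with the other three, flipped the keeper lever shut in front of them, and handed the job in at about 12 s; the last pictures show the lever shut, the basket and coaster undisturbed and the arm clear of everything.

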